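# Test the bench stop button and reset it

### The job

Test the bench's emergency stop: with a fingertip press the eared mushroom button straight in until it latches and take the finger off, so that it is seen to stay in. Then reset it by pushing an ear round clockwise (seen from above) until the head pops back up, and let it spring back. Do not grip the head from both sides, do not press the plain start button on the other box, and leave the loose things on the mat where they are.

Things in the scene. Friction and masses are not known exactly. Their poses are not given: they have to be found in the camera images.
- station: Fixed grey box 90 x 90 x 55 mm; origin centre of underside, on the desk; yaw up to 43 deg. On its top centre the mushroom head: round 39 mm cap with two opposite flat ears, along the box's x axis when not turned. Ears reach 37 mm from the axis, 12 mm thick, 16 mm tall. Head up: ears 67 to 83 mm above the desk, cap top 91 mm. Latched in: all 8 mm lower (ears 59 to 75, cap top 83).
- cap_top (a point): Centre of the cap's flat top (flat part 24 mm wide), on the button's axis; moves down and up and turns with the head. Its x axis runs along the ears, z up.
- ear_1 (a point): Point in the middle of one ear, 30 mm from the axis on the head's +x side, 16 mm below the cap's top, at half the ear's height. To turn the head clockwise push this ear towards the head's -y, from its +y side.
- ear_2 (a point): The same point of the opposite ear, on the head's -x side; to turn the head clockwise push it towards the head's +y, from its -y side.
- plunger (a joint): How far the head is pressed in, m: 0 up, 0.008 fully in (hard stop). It resists with 4 to 5 N at first, less further in; past half way (4 to 4.5 mm) it snaps in and stays in by itself. Pressing with about 6 N is enough. It goes fully in only while the head is not turned.
- head (a joint): Turn of the head, rad: 0 at rest, grows clockwise seen from above (no turn the other way), stop at 0.9; a weak spring (0.02 to 0.04 N m) turns it back when let go. With the head latched in, turning it lifts it along a ramp (1.5 to 3 N sideways at an ear); past about 0.45 to 0.6 rad it pops up by itself, if nothing presses on it.
- side_a: The head's side on its +y side of the ear line: both ears' +y faces and that half of the skirt below the cap. Origin on the button's axis, at the box's top (36 mm under the cap's top), axes as the head's.
- side_b: The same on the head's -y side. Touching side_a and side_b at once, each with over 1.5 N, counts as gripping the head; the cap on top belongs to neither.
- start_box: Bystander, fixed: a like grey box 90 x 90 x 55 mm with a plain round start button without ears; origin at the centre of its underside. It and the station may change places.
- start (a joint): Travel of the start button, m: 0 up, 0.005 fully in; must not be pressed. It is 32 mm in diameter and stands 21 mm above its box's top, so 76 mm above the desk.
- screwdriver: Bystander, loose: screwdriver 170 mm long, lying along its x axis.
- spool: Bystander, loose: solder spool 52 mm in diameter, 41 mm tall, standing; origin at the centre of its underside.
- tin: Bystander, loose: flat metal tin 62 x 47 mm, 30 mm tall; origin at the centre of its underside.
Not all that is in view belongs to the job. Leave any orange or purple look-alike of the station alone.

How it is judged:
On the way, in this order (a step that is already met when the one before it is completed fails the run):
1. the button is pressed in and stays in with nothing touching the station (value of joint plunger above 0.0065 m and contact force between each of the arm, the fingers and station below 0.2 N), for 0.3 s.
2. the head is turned clockwise while still latched in (value of joint head above 0.2 rad and value of joint plunger above 0.003 m).
At the end, for the whole second after the job is handed in: The head has popped up again (within 1.5 mm of its top) and sprung back (within 0.12 rad of its rest), the start button is not pressed in (under 2 mm), and screwdriver, spool and tin are within 15 mm of where they stood (value of joint plunger below 0.0015 m and value of joint head below 0.12 rad and value of joint start below 0.002 m and distance of each of screwdriver, spool, tin from where it was at the start of the episode below 0.015 m); the robot touches nothing.
It fails at once if the head is gripped from both sides (over 1.5 N on side_a and side_b at once) (contact force between the fingers and side_a above 1.5 N and contact force between the fingers and side_b above 1.5 N).
It fails at once if the start button is pressed in by more than 2 mm (value of joint start above 0.002 m).
It fails at once if the screwdriver, spool or tin is lifted, carried or shoved by more than 15 mm (distance of any of screwdriver, spool, tin from where it was at the start of the episode above 0.015 m).
It also fails if it takes over 46 s, if anything falls off the work surface, if the arm or the gripper's body presses on something with over 40 N, if the wrist force passes 120 N, or if a joint passes its speed limit or range.

### The arm

A 7-joint arm with a two-finger parallel gripper is mounted at the origin on the work surface. World frame = base frame: x ahead of the robot, y to its left, z up, the work surface at z = 0. Lengths are in m, angles in rad, forces in N, time in s.
With the tool pointing down it reaches from about 0.35 to 0.9 m from the base axis. Payload 8.1 kg.
Tool frame: the origin (TCP) lies on the centre line of the jaws, within the pads' length; the fingertips stand 22 mm ahead of it and the grasp point (between the pads) lies 3 mm ahead of it; y points along the fingers, z is the direction in which the jaws open and shut, and the axes are right-handed (so a half turn about y gives the same grasp; the last joint's range is limited). The gripper opens to 92 mm and grips with 3 to 60 N. Pads are 19 mm wide; open, the fingers measure 130 mm over their backs; the gripper's body (75 mm by 190 mm) begins 47 mm behind the grasp point.
Start: joints at [-0.103, 0.434, 0.025, 1.573, -0.012, 1.134, -0.075], TCP at [0.625, -0, 0.249] pointing down, gripper open.
Joint ranges: [-2.62, 2.62], [-0.44, 2.09], [-1.27, 1.32], [0.08, 2.57], [-1.32, 4.46], [0.12, 2], [-2.74, 2.74]. Speed limits (rad/s): [2.22, 2.22, 3.01, 3.01, 3.14, 3.14, 3.14].

### API

Orientations are given as a rotation vector (axis times angle).
In Python, from station import ctrl, imaging, ticket gives the robot as it stands.
- The arm moves only by the tool arm_command, never from a script. Its arguments are lists of equal length, an entry for each row: "grip": the closure, from 0 (fully open) to 1 (shut); "linear": the shift along the world's x, y, z in mm, a list of three; "turn": the turn about the world's z in rad. In form: {"grip": [grip, ...], "linear": [[dx, dy, dz], ...], "turn": [turn, ...]}. A call has exactly 8 rows; each row shifts and turns the pose as measured when the row begins; what a row does not reach is not made up. A row lasts 1/10 s, in which the tool goes at most 50 mm and 8.59 degrees, less where a joint would pass 70% of its speed; a pose out of reach is approached as far as the arm can. A call is refused whole if a number of a shift passes 50 or a number of a turn 0.15, either way. A call with a gripper value outside its range is refused whole. The fingers move at their own pace and stop on an object; "grip_force" is the grip in N (left out, the last holds). Time passes only in rows, so rows that do not move let the fingers close, or fill a call up. It gives the time, the measured TCP pose, the force and the opening at its end, in the units of the state.
- ctrl.read_state(): the state, without advancing time (a new reading comes with each control period).
- imaging.get_image(name): name is "scene" or "side" or "wrist"; returns a dict with "frame" (480x640x3 uint8, blue, green, red), "range_z" (480x640 float32, m along the optical axis (not along the pixel's ray), 0 where there is no reading), "camera_matrix" (3x3 intrinsics, pixels), "extrinsics" (4x4, takes a point from camera to world coordinates). Camera axes: x right, y down, z forward; pixel columns grow to the right and rows downward; lengths in m; the calibration is good to about 2 mm. A picture is of the moment at which its call begins.
- ticket.sign_off(): hands the job in, once; it reports no verdict.
The state is a dict: "clock": time; "joint_pos": joint angles; "joint_velocities": joint speeds; "effort": joint torques, N m; "tcp_pos": TCP position; "ee_rot": TCP orientation; "force": force on the tool from outside, world axes, zero at the start; "wrist_torque": the same for the moment, N m; "grip_width": opening from 0.0 (shut) to 1.0 (fully open).
Only numpy, scipy, OpenCV 4.12 (cv2) and the standard library are available. Lean on these libraries where they do the work, as an engineer would, in place of code of your own. Each camera call takes 0.05 s, during which the arm holds its last target. There are 200 camera calls.

## Working session

There is one attempt and no reset: what is moved stays moved. The work goes in short steps, Python scripts to look and compute and a tool call to move; the robot and the scene stay as the last step left them, time stands still between calls to the robot, and variables do not carry over. Pictures are saved under pics/ and viewed, about 8 in all and at most 12, crops included, and the job is handed in when it is done.

Besides the shell and the picture viewer there is one more tool, called after "Request:" as name(argument=value, ...), one argument or row to a line, values as JSON. arm_command: Moves the arm, as the interface text tells. Its arguments: {"type":"object","properties":{"grip":{"type":"array"},"linear":{"type":"array"},"turn":{"type":"array"},"grip_force":{"type":"number"}},"required":["grip","linear","turn"]}

```bash
mkdir -p pics; ls; python3 - <<'E'
from station import ctrl, imaging
import cv2,numpy as np
s=ctrl.read_state();print(s['clock'],s['tcp_pos'],s['ee_rot'],s['grip_width'])
a=imaging.get_image('scene');b=imaging.get_image('side')
np.savez('v0.npz',**{f'{n}_{k}':v for n,d in(('scene',a),('side',b)) for k,v in d.items()})
cv2.imwrite('pics/scene0.png',a['frame']);cv2.imwrite('pics/side0.png',b['frame'])
E
```

```text
pics
0.0 [ 6.24521748e-01 -4.81545135e-05  2.47960056e-01] [-1.21042338  1.21028871 -1.2085881 ] 0.9979542992344592
```

View pics/scene0.png

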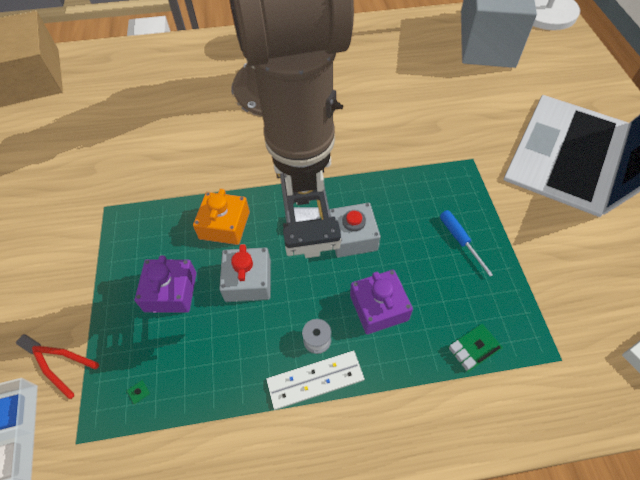

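View pics/side0.png

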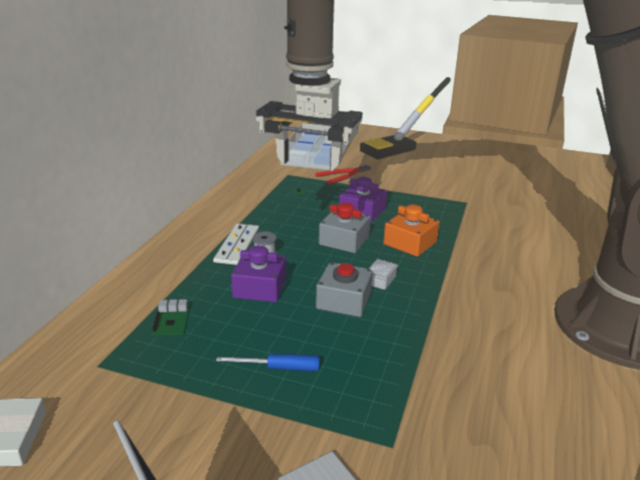

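The station is the grey box with the red eared head, at scene (243,265) and side (345,215). These could be mistaken for it:
- The plain start button at scene (355,220), a red dome with no ears.
- The orange look-alike at (220,212).
- The purple look-alikes at (165,280) and (383,298).

I choose the grey box with the eared red head. The spool is at (317,335), the screwdriver at (465,240), and the tin is under the gripper at about (305,213).

```bash
cat > h.py <<'E'
import cv2,numpy as np
def pts(d,mask):
    v,u=np.nonzero(mask&(d['range_z']>0)); z=d['range_z'][v,u]
    K=d['camera_matrix'];T=d['extrinsics']
    p=np.c_[(u-K[0,2])/K[0,0]*z,(v-K[1,2])/K[1,1]*z,z]
    return p@T[:3,:3].T+T[:3,3]
def red(f):
    h=cv2.cvtColor(f,cv2.COLOR_BGR2HSV)
    return ((h[...,0]<6)|(h[...,0]>174))&(h[...,1]>150)&(h[...,2]>80)
def proj(d,P):
    T=np.linalg.inv(d['extrinsics']);c=T[:3,:3]@np.array(P)+T[:3,3];q=d['camera_matrix']@c
    return q[:2]/q[2]
E
python3 - <<'E'
from h import *
z=np.load('v0.npz')
for n,bx in(('scene',(215,230,275,310)),('side',(310,190,380,255))):
    d={k[len(n)+1:]:z[k] for k in z if k.startswith(n+'_')}
    print(n,'cam at',d['extrinsics'][:3,3])
    roi=np.zeros((480,640),bool);roi[bx[1]:bx[3],bx[0]:bx[2]]=1
    P=pts(d,red(d['frame'])&roi);print(len(P),P.min(0),P.max(0))
    top=P[P[:,2]>P[:,2].max()-.004];print('cap top',len(top),top.mean(0),(top.min(0)+top.max(0))/2)
    ear=P[(P[:,2]>.074)&(P[:,2]<.087)]
    # box top
    G=pts(d,roi);G=G[(G[:,2]>.050)&(G[:,2]<.060)]
    r=cv2.minAreaRect((G[:,:2]*1000).astype(np.float32));print('box',len(G),r,np.median(G[:,2]))
    c=top.mean(0)[:2]
    rad=np.linalg.norm(P[:,:2]-c,axis=1);E_=P[rad>.025]
    for s in E_: pass
    a=np.degrees(np.arctan2(E_[:,1]-c[1],E_[:,0]-c[0]));print('ear angs',np.histogram(a,24,(-180,180)),E_[:,2].mean())
    roi2=cv2.resize(d['frame'][bx[1]-15:bx[3]+15,bx[0]-15:bx[2]+15],None,fx=5,fy=5,interpolation=2)
    cv2.imwrite(f'pics/crop_{n}.png',roi2)
# tin, spool, start
n='scene';d={k[6:]:z[k] for k in z if k.startswith('scene_')}
for nm,bx in(('start',(335,200,385,255)),('spool',(300,315,335,355))):
    roi=np.zeros((480,640),bool);roi[bx[1]:bx[3],bx[0]:bx[2]]=1
    P=pts(d,roi);P=P[P[:,2]>.02];print(nm,np.median(P,0),P.max(0))
E
```

```text
scene cam at [ 1.04059439 -0.02840886  0.83808515]
439 [ 0.54570949 -0.14062726  0.06733247] [ 0.61758326 -0.10510846  0.09473284]
cap top 139 [ 0.58218858 -0.12398619  0.09220965] [ 0.58179682 -0.1235777   0.09274542]
box 1509 ((555.3469848632812, -128.49667358398438), (103.64764404296875, 140.777099609375), 84.93668365478516) 0.055520281678582806
ear angs (array([ 3,  0,  0,  0,  0,  0,  0,  0,  0,  0,  1, 33, 13,  0,  0,  0,  0,
        0,  0,  0,  0,  0,  4, 23]), array([-180., -165., -150., -135., -120., -105.,  -90.,  -75.,  -60.,
        -45.,  -30.,  -15.,    0.,   15.,   30.,   45.,   60.,   75.,
         90.,  105.,  120.,  135.,  150.,  165.,  180.])) 0.08135618655742625
side cam at [0.25441833 1.04567924 0.68185543]
309 [ 0.54421182 -0.13729881  0.06934857] [ 0.61685467 -0.10265097  0.09415733]
cap top 59 [ 0.5799122  -0.11916506  0.09193662] [ 0.58044282 -0.12027267  0.09216585]
box 1037 ((580.6196899414062, -188.5262908935547), (228.2833251953125, 97.61425018310547), 89.7863540649414) 0.05603550716007066
ear angs (array([10,  1,  0,  0,  0,  0,  0,  0,  0,  0,  6, 25,  3,  0,  0,  0,  0,
        0,  0,  0,  0,  0,  0, 21]), array([-180., -165., -150., -135., -120., -105.,  -90.,  -75.,  -60.,
        -45.,  -30.,  -15.,    0.,   15.,   30.,   45.,   60.,   75.,
         90.,  105.,  120.,  135.,  150.,  165.,  180.])) 0.0791298457337379
start [0.53218402 0.10411773 0.05603597] [0.71931218 0.15031978 0.33674397]
spool [ 0.72775502 -0.00572785  0.04140298] [0.75221072 0.0199474  0.04538497]
```

View pics/crop_scene.png

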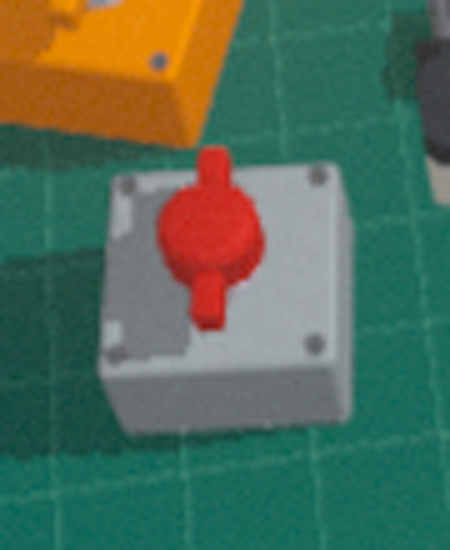

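The close crop confirms a red head with ears on a grey box. The cap top is at about (0.581, -0.122, 0.092) against 0.091 expected. The ear span is 72 mm against 74 mm expected, and the ears lie roughly along world x. I'll shut the fingers, turn the jaws onto world y so the tool is narrow along the ear, and move over the cap.

Request:
arm_command(
  grip=[1, 1, 1, 1, 1, 1, 1, 1],
  linear=[
    [-5.5, -15, 0],
    [-5.5, -15, 0],
    [-5.5, -15, 0],
    [-5.5, -15, 0],
    [-5.5, -15, 0],
    [-5.5, -15, 0],
    [-5.5, -15, 0],
    [-5, -17, 0],
  ],
  turn=[0.15, 0.15, 0.15, 0.15, 0.15, 0.15, 0.15, 0.15],
  grip_force=20,
)

```text
clock: 0.9
tcp_pos: [0.5776, -0.1219, 0.244]
ee_rot: [-1.557, 0.291, -0.281]
force: [0.0, -0.0, 0.4]
grip_width: 0.361
```

Request:
arm_command(
  grip=[1, 1, 1, 1, 1, 1, 1, 1],
  linear=[
    [1, 0, -15],
    [1, 0, -15],
    [1, 0, -15],
    [0, 0, -15],
    [0, 0, -15],
    [0, 0, -10],
    [0, 0, 0],
    [0, 0, 0],
  ],
  turn=[0.15, 0.15, 0.08, 0, 0, 0, 0, 0],
)

```text
clock: 1.7
tcp_pos: [0.5777, -0.1271, 0.1542]
ee_rot: [-1.577, -0.01, 0.025]
force: [-0.5, -0.6, 0.6]
grip_width: 0.007
```

```bash
python3 - <<'E'
from h import *
from station import ctrl, imaging
from scipy.spatial.transform import Rotation as R
s=ctrl.read_state();print(s['clock'],s['tcp_pos'],s['force'],s['grip_width']);print(R.from_rotvec(s['ee_rot']).as_matrix().round(3))
a=imaging.get_image('scene');b=imaging.get_image('side');w=imaging.get_image('wrist')
t=s['tcp_pos']
for n,d in(('scene',a),('side',b),('wrist',w)): print(n,'tip px',proj(d,t-[0,0,.022]),'cap px',proj(d,[.581,-.122,.091]))
P=pts(w,red(w['frame']));P=P[(P[:,2]>.05)&(P[:,2]<.1)];print(len(P),P.min(0),P.max(0))
cv2.imwrite('pics/m1.png',np.hstack([cv2.resize(b['frame'][100:300,230:470],None,fx=1.65,fy=1.65),cv2.resize(w['frame'],(400,330))]))
E
```

```text
1.7 [ 0.57772296 -0.12713265  0.15417047] [-0.54822168 -0.64391656  0.62775145] 0.00666458260821663
[[ 1.    -0.009 -0.022]
 [ 0.022 -0.007  1.   ]
 [-0.009 -1.    -0.007]]
scene tip px [234.60908446 245.35413992] cap px [241.40587851 258.18729525]
side tip px [348.02013883 188.06086156] cap px [345.16663896 205.75028883]
wrist tip px [314.94756615 296.69575559] cap px [324.76801475 270.55059393]
3621 [ 0.54346979 -0.14264311  0.06858843] [ 0.61367693 -0.10532945  0.09309206]
```

View pics/m1.png

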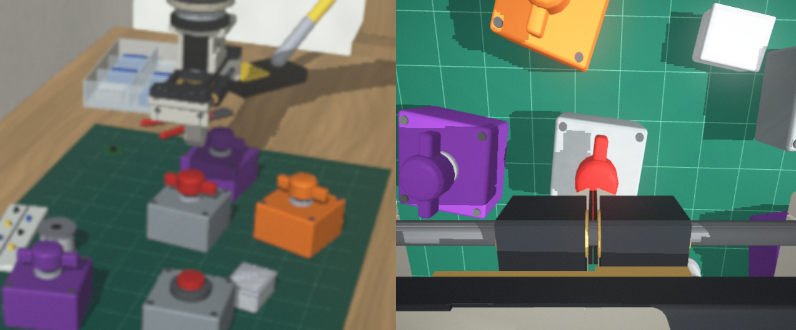

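The side view (left) shows the fingertip at about (195,143), level with its projected position and above the red eared head at (190,183). The wrist view (right) shows the head at (598,170), partly behind the shut fingers. The three cameras put the axis at about (0.580, -0.1225). I'll check the finger thickness, then press.

```bash
python3 - <<'E'
from h import *
from station import ctrl, imaging
t=ctrl.read_state()['tcp_pos'];print(t)
for n in('scene','side','wrist'):
    d=imaging.get_image(n);P=pts(d,np.ones((480,640),bool))-t
    P=P[(abs(P[:,0])<.06)&(abs(P[:,1])<.1)]
    for lo,hi in((-.03,-.02),(-.02,-.01),(-.01,0),(0,.01),(.01,.02),(.02,.03),(.03,.045)):
        q=P[(P[:,2]>lo)&(P[:,2]<hi)]
        if len(q)>3: print(n,lo,len(q),(np.percentile(q,[2,98],axis=0)[:,:2]*1000).round(0).tolist())
    if n=='wrist':
        C=pts(d,red(d['frame']));C=C[(C[:,2]>.07)&(C[:,2]<.087)]
        for s in(-1,1):
            e=C[s*(C[:,0]-.58)>.024];print('ear',s,len(e),e.mean(0) if len(e) else '',e.min(0) if len(e) else '',e.max(0) if len(e) else '')
E
```

```text
[ 0.57809442 -0.12715751  0.15474909]
scene -0.02 40 [[7.0, -12.0], [11.0, 13.0]]
scene -0.01 65 [[7.0, -16.0], [11.0, 17.0]]
scene 0 65 [[8.0, -16.0], [11.0, 17.0]]
scene 0.01 12 [[9.0, -12.0], [11.0, 14.0]]
scene 0.03 5 [[-1.0, -2.0], [10.0, -2.0]]
side -0.03 4 [[-10.0, -4.0], [-2.0, 2.0]]
side -0.02 34 [[-11.0, -10.0], [11.0, 13.0]]
side -0.01 49 [[-12.0, -14.0], [9.0, 19.0]]
side 0 51 [[-11.0, -7.0], [10.0, 19.0]]
side 0.01 20 [[-11.0, 12.0], [10.0, 21.0]]
side 0.03 15 [[-32.0, 82.0], [31.0, 86.0]]
wrist -0.03 26 [[-12.0, -5.0], [-9.0, 4.0]]
wrist -0.02 433 [[-12.0, -12.0], [-9.0, 12.0]]
wrist -0.01 217 [[-12.0, -4.0], [-9.0, 4.0]]
wrist 0 199 [[-11.0, -4.0], [-9.0, 3.0]]
wrist 0.01 108 [[-10.0, -2.0], [-9.0, 2.0]]
wrist 0.02 334 [[0.0, -2.0], [10.0, 3.0]]
wrist 0.03 266 [[-36.0, -80.0], [3.0, 80.0]]
ear -1 518 [ 0.54943955 -0.12127663  0.08232916] [ 0.5434514  -0.12732723  0.07337664] [ 0.55595156 -0.11541186  0.0849565 ]
ear 1 32 [ 0.60931125 -0.12702781  0.08340253] [ 0.60435764 -0.12740933  0.08213679] [ 0.61415081 -0.12664222  0.08394405]
```

Request:
arm_command(
  grip=[1, 1, 1, 1, 1, 1, 1, 1],
  linear=[
    [1, 2, 0],
    [1, 2.5, -8],
    [0, 0, -8],
    [0, 0, -8],
    [0, 0, -8],
    [0, 0, -4],
    [0, 0, 0],
    [0, 0, 0],
  ],
  turn=[0, 0, 0, 0, 0, 0, 0, 0],
)

```text
clock: 2.8
tcp_pos: [0.5798, -0.122, 0.1149]
ee_rot: [-1.577, -0.01, 0.024]
force: [-0.3, 0.5, -0.6]
grip_width: 0.006
```

Request:
arm_command(
  grip=[1, 1, 1, 1, 1, 1, 1, 1],
  linear=[
    [0, 0, -2],
    [0, 0, -2],
    [0, 0, -2],
    [0, 0, -2],
    [0, 0, -2],
    [0, 0, -1],
    [0, 0, -1],
    [0, 0, 0],
  ],
  turn=[0, 0, 0, 0, 0, 0, 0, 0],
)

```text
clock: 3.6
tcp_pos: [0.5808, -0.1223, 0.1056]
ee_rot: [-1.579, -0.013, 0.022]
force: [0.1, -0.9, 0.5]
grip_width: 0.006
```

Request:
arm_command(
  grip=[1, 1, 1, 1, 1, 1, 1, 1],
  linear=[
    [0, 0, -2],
    [0, 0, -2],
    [0, 0, 10],
    [0, 0, 20],
    [0, 0, 15],
    [0, 0, 0],
    [0, 0, 0],
    [0, 0, 0],
  ],
  turn=[0, 0, 0, 0, 0, 0, 0, 0],
)

```text
clock: 4.4
tcp_pos: [0.5817, -0.1222, 0.1504]
ee_rot: [-1.58, -0.015, 0.019]
force: [-0.4, 0.2, 0.5]
grip_width: 0.006
```

```bash
cat > chk.py <<'E'
from h import *
from station import ctrl, imaging
import sys
s=ctrl.read_state();print(s['clock'],s['tcp_pos'].round(4),s['force'].round(1))
fr={}
for n in('scene','side'):
    d=imaging.get_image(n);fr[n]=d['frame']
    P=pts(d,red(d['frame']));P=P[(np.linalg.norm(P[:,:2]-[.58,-.1225],axis=1)<.042)&(P[:,2]>.055)]
    if len(P)<20: print(n,len(P));continue
    r=P[:,:2]-[.58,-.1225];rr=np.linalg.norm(r,axis=1)
    m=P[(rr<.010)];print(n,len(P),'top z',np.median(m[:,2]) if len(m) else None,len(m))
    for sg in(-1,1):
        e=P[(sg*(P[:,0]-.58)>0)&(rr>.026)]
        if len(e): print(' ear',sg,len(e),e.mean(0).round(4),e.max(0).round(4),'deg',np.degrees(np.arctan2(sg*(e[:,1]+.1225),sg*(e[:,0]-.58))).mean().round(1))
if len(sys.argv)>1:
    cv2.imwrite('pics/'+sys.argv[1],np.hstack([cv2.resize(fr['scene'][200:320,180:300],(400,400),interpolation=2),cv2.resize(fr['side'][150:270,290:410],(400,400),interpolation=2)]))
E
python3 chk.py m2.png
```

```text
4.4 [ 0.5817 -0.1222  0.1504] [-0.4  0.2  0.5]
scene 412 top z 0.08354351108075497 77
 ear -1 5 [ 0.5521 -0.1161  0.0689] [ 0.554  -0.1151  0.0745] deg -12.8
 ear 1 53 [ 0.6126 -0.1261  0.0723] [ 0.618  -0.1211  0.0788] deg -6.3
side 306 top z 0.0836804087489863 31
 ear -1 28 [ 0.5496 -0.1177  0.0707] [ 0.5549 -0.1133  0.0774] deg -9.1
 ear 1 36 [ 0.6112 -0.1254  0.0712] [ 0.6168 -0.1194  0.0778] deg -5.4
```

View pics/m2.png

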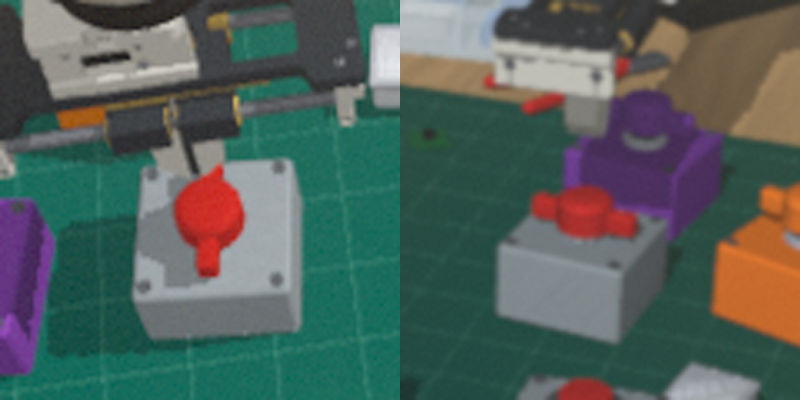

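The scene crop (head at (208,213)) and the side crop (head at (585,212)) show the head down and the fingers clear above it. The cap top reads 0.0836 against 0.083 expected, so it is latched. Next I move to the +y side of the far ear.

Request:
arm_command(
  grip=[1, 1, 1, 1, 1, 1, 1, 1],
  linear=[
    [11, 13, 0],
    [11, 13, 0],
    [10, 12, 0],
    [0, 0, -15],
    [0, 0, -15],
    [0, 0, -15],
    [0, 0, -12],
    [0, 0, 0],
  ],
  turn=[0, 0, 0, 0, 0, 0, 0, 0],
)

```text
clock: 5.3
tcp_pos: [0.6158, -0.077, 0.0853]
ee_rot: [-1.578, -0.015, 0.026]
force: [0.1, -0.2, -0.4]
grip_width: 0.004
```

Request:
arm_command(
  grip=[1, 1, 1, 1, 1, 1, 1, 1],
  linear=[
    [-1, -5, 0],
    [-1, -5, -1],
    [0, -5, 0],
    [0, -5, 0],
    [0, -3, 0],
    [0, -2, 0],
    [0, -2, 0],
    [0, 0, 0],
  ],
  turn=[0, 0, 0, 0, 0, 0, 0, 0],
)

```text
clock: 6.1
tcp_pos: [0.6147, -0.1077, 0.0862]
ee_rot: [-1.578, -0.016, 0.023]
force: [-0.8, 0.8, 0.1]
grip_width: 0.004
```

```bash
python3 chk.py m3.png
```

```text
6.1 [ 0.6147 -0.1077  0.0862] [-0.8  0.8  0.1]
scene 8
side 252 top z 0.08389677439471444 26
 ear -1 26 [ 0.5499 -0.1164  0.0711] [ 0.5535 -0.1097  0.0768] deg -11.1
```

View pics/m3.png

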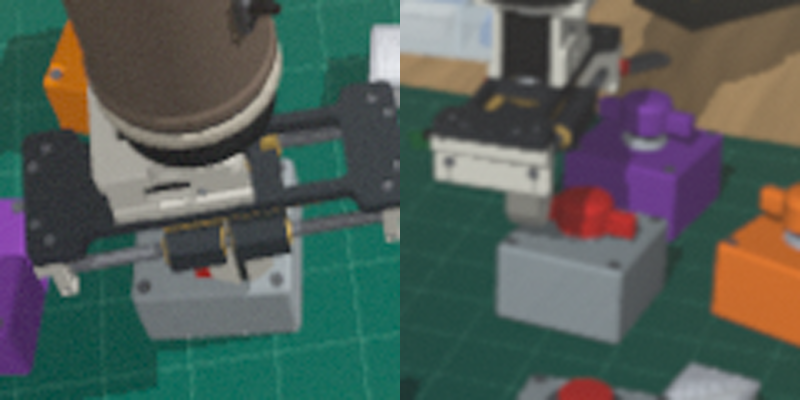

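The side view shows the finger at about (528,205), at the ear and just touching it. The head is still in, with the cap top at 0.0839. I keep pushing slowly.

Request:
arm_command(
  grip=[1, 1, 1, 1, 1, 1, 1, 1],
  linear=[
    [0, -2, 0],
    [0, -2, -1],
    [0, -2, -1],
    [0, -2, 0],
    [0, -2, 0],
    [0, -2, 0],
    [0, -2, 0],
    [0, 0, 0],
  ],
  turn=[0, 0, 0, 0, 0, 0, 0, 0],
)

```text
clock: 7.0
tcp_pos: [0.615, -0.1128, 0.0865]
ee_rot: [-1.57, -0.022, 0.028]
force: [-1.0, 2.3, 2.2]
grip_width: 0.004
```

```bash
python3 chk.py
```

```text
7.0 [ 0.615  -0.1128  0.0865] [-1.   2.3  2.2]
scene 4
side 243 top z 0.08451720404273688 31
 ear -1 26 [ 0.551  -0.1099  0.0716] [ 0.556  -0.1066  0.078 ] deg -23.6
```

The ear is at -23.6° (about -8° at rest), so the head has turned roughly 0.25 rad and is still down. I keep pushing with larger steps.

Request:
arm_command(
  grip=[1, 1, 1, 1, 1, 1, 1, 1],
  linear=[
    [0, -3, 0],
    [0, -3, 0],
    [0, -3, 0],
    [0, -3, 0],
    [0, -3, 0],
    [0, -3, 0],
    [0, -3, 0],
    [0, 0, 0],
  ],
  turn=[0, 0, 0, 0, 0, 0, 0, 0],
)

```text
clock: 7.9
tcp_pos: [0.6161, -0.1326, 0.087]
ee_rot: [-1.568, -0.026, 0.029]
force: [1.3, 0.9, 0.2]
grip_width: 0.004
```

```bash
python3 chk.py
```

```text
7.9 [ 0.6161 -0.1326  0.087 ] [1.3 0.9 0.2]
scene 59 top z None 0
 ear -1 33 [ 0.5643 -0.0969  0.08  ] [ 0.569  -0.0921  0.0855] deg -58.7
 ear 1 1 [ 0.5991 -0.1028  0.134 ] [ 0.5991 -0.1028  0.134 ] deg 46.0
side 221 top z 0.09145978598337134 29
 ear -1 34 [ 0.5624 -0.0964  0.0795] [ 0.5695 -0.0925  0.086 ] deg -56.1
 ear 1 1 [ 0.6007 -0.1482  0.0825] [ 0.6007 -0.1482  0.0825] deg -51.1
```

The head has popped up (cap top 0.0915). I retract along +y, then lift.

Request:
arm_command(
  grip=[1, 1, 1, 1, 1, 1, 1, 1],
  linear=[
    [1, 6, 0],
    [0, 9, 0],
    [0, 10, 0],
    [0, 12, 0],
    [0, 12, 0],
    [0, 5, 15],
    [0, 0, 25],
    [0, 0, 25],
  ],
  turn=[0, 0, 0, 0, 0, 0, 0, 0],
)

```text
clock: 8.8
tcp_pos: [0.6137, -0.0699, 0.1518]
ee_rot: [-1.566, -0.023, 0.039]
force: [0.5, 0.7, -0.3]
grip_width: 0.003
```

Request:
arm_command(
  grip=[1, 1, 1, 1, 1, 1, 1, 1],
  linear=[
    [0, 20, 30],
    [0, 20, 30],
    [0, 20, 20],
    [0, 0, 0],
    [0, 0, 0],
    [0, 0, 0],
    [0, 0, 0],
    [0, 0, 0],
  ],
  turn=[0, 0, 0, 0, 0, 0, 0, 0],
)

```text
clock: 9.6
tcp_pos: [0.6133, -0.009, 0.2424]
ee_rot: [-1.568, -0.026, 0.033]
force: [-0.1, -0.2, 0.4]
grip_width: 0.006
```

```bash
python3 chk.py m4.png; python3 - <<'E'
from h import *
from station import imaging
z=np.load('v0.npz')
for n in ('scene','side'):
    f=imaging.get_image(n)['frame']; 
    if n=='side': cv2.imwrite('pics/side_end.png',f)
    df=cv2.absdiff(f,z[n+'_frame']).max(2)
    for nm,b in {'scene':{'spool':(300,318,335,355),'driver':(440,208,495,278)},'side':{'spool':(254,232,276,250),'driver':(215,350,322,372),'tin':(370,260,398,288),'start':(335,262,358,285)}}[n].items():
        print(n,nm,(df[b[1]:b[3],b[0]:b[2]]>40).mean().round(3))
E
```

```text
9.6 [ 0.6133 -0.009   0.2424] [-0.1 -0.2  0.4]
scene 438 top z 0.09189289799326167 80
 ear -1 20 [ 0.5504 -0.1191  0.0829] [ 0.554  -0.115   0.0865] deg -6.7
 ear 1 53 [ 0.6126 -0.1261  0.0809] [ 0.6178 -0.1207  0.0863] deg -6.4
side 321 top z 0.09164629639126398 31
 ear -1 30 [ 0.5494 -0.117   0.0788] [ 0.5543 -0.1112  0.0856] deg -10.2
 ear 1 34 [ 0.6114 -0.1241  0.0793] [ 0.617  -0.1202  0.0862] deg -2.8
scene spool 0.0
scene driver 0.0
side spool 0.0
side driver 0.0
side tin 0.0
side start 0.0
```

View pics/m4.png

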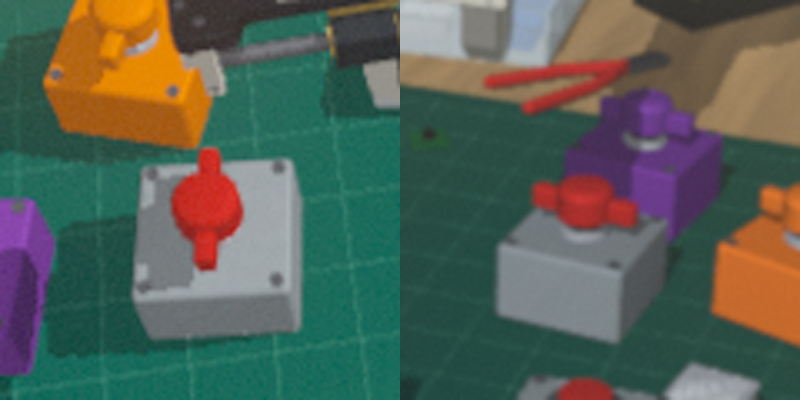

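The head is up (scene (207,207), side (585,200)) and its ears are back in their starting direction. Nothing touches it and the bystanders look unchanged, so I hand in.

```bash
python3 -c "
from station import ticket
print(ticket.sign_off())"
```

```text
the job is handed in; nothing more can be done
None
```

The emergency stop was pressed, seen to stay in, and reset; I handed the job in at about 10 s of the 46 s allowed.

- **Press:** I pressed the cap with the shut fingertips and lifted off. The cap top then read 0.0836 m (0.083 expected), so it stayed latched with nothing touching it.
- **Reset:** I pushed the far ear clockwise from one side only. The head had turned about 0.25 rad with the cap still at 0.0845 m, then popped up at a larger turn. After that I backed the finger away and lifted clear.
- **Last checks:** The cap top read 0.0917 m (0.091 expected). The ears were back in their starting direction to within about 4°. The spool, screwdriver, tin and start button showed no change between the first and last images. The tool force was about zero.

No check failed. The only disagreement was 2–4 mm between cameras on the button's axis position; I used their average.

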